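# Lay a stool leg down in the drilling cradle

### The arm

A 6-joint arm with a two-finger parallel gripper is mounted at the origin on the work surface. World frame = base frame: x ahead of the robot, y to its left, z up, the work surface at z = 0. Lengths are in m, angles in rad, forces in N, time in s.
With the tool pointing down it reaches from about 0.35 to 0.775 m from the base axis. Payload 7.3 kg.
Tool frame: the origin (TCP) lies at the very end of the fingers, on their centre line; the grasp point (between the pads) lies 19 mm behind it (robot.pinch_z is the distance from the TCP to the grasp point, in m); z points along the fingers, y is the line along which they close (so a half turn about z gives the same grasp; the last joint's range is limited). The gripper opens to 92 mm and grips with 3 to 60 N. Pads are 19 mm wide; open, the fingers measure 130 mm over their backs; the gripper's body (75 mm by 190 mm) begins 47 mm behind the grasp point.
Start: joints at [-1.253, 0.342, 1.524, -0, 1.275, -0.146], TCP at [0.235, -0.47, 0.227] pointing down, gripper open.
Joint ranges: [-2.53, 2.53], [-0.77, 2.02], [0.04, 2.7], [-1, 4.14], [0.28, 2.66], [-3.11, 3.11]. Speed limits (rad/s): [2.57, 2.57, 3.14, 3.14, 3.14, 3.14].

### API

Orientations are given as [roll, pitch, yaw] about the fixed x, y, z axes, in that order (R = Rz(yaw) Ry(pitch) Rx(roll)).
In Python, from cell import robot gives the robot as it stands.
- The arm moves only by the tool move_arm, never from a script. Its argument "motion" is a list of rows, each a list of 6 numbers: the shift along the tool's x, y, z in units of 0.1 m (1.0 is 0.1 m), then the turn, a rotation vector about the tool's x, y, z in units of pi rad (1.0 is pi rad). In form: [[dx, dy, dz, rx, ry, rz], ...]. A call has 1 to 12 rows; each row is the pose to reach, as a shift and turn from the pose commanded when the call began, along the tool's axes at that moment, turning the shorter way round; what a row does not reach only later rows make up. A row lasts 1/8 s, in which the tool goes at most 62.5 mm and 10.7 degrees, less where a joint would pass 70% of its speed; a pose out of reach is approached as far as the arm can. A call with a number of a shift or a turn outside -1 to 1 is refused whole. A call with a gripper value outside its range is refused whole. "fingers" is the opening, from -1 (shut) to 1 (fully open), set as the call begins (left out, the last holds). The fingers move at their own pace and stop on an object; "newtons" is the grip in N (left out, the last holds). Time passes only in rows, so rows that repeat a pose let the fingers close. It gives the time, the measured TCP pose, the force, the opening and the grip force at its end, in the units of the state.
- robot.observe(): the state, without advancing time (a new reading comes with each control period).
- robot.read_camera(name): name is "scene" or "top" or "wrist"; returns a dict with "image" (480x640x3 uint8, red, green, blue), "range_z" (480x640 float32, m along the optical axis (not along the pixel's ray), 0 where there is no reading), "vfov" (degrees; the focal length in pixels is half the picture's height over the tangent of half this angle, whatever the lens; pixels are square), "cx", "cy" (the principal point, pixels), "k1" (the pictures are not rectified: a ray, as slopes to the right and down, at radius r is drawn at 1 + k1 r^2 times it, then the intrinsics apply), "extrinsics" (4x4, takes a point from camera to world coordinates); the wrist camera has in their place "hand_eye" (4x4, takes a point from camera to tool coordinates, whose origin is the TCP and whose axes are the flange's). Camera axes: x right, y up, looking along -z (the intrinsics and any distortion apply to the point x, -y, -z); pixel columns grow to the right and rows downward; lengths in m; the calibration is good to about 2 mm. A picture is of the moment at which its call begins: read the wrist's pose just before it.
- robot.hand_in(): hands the job in; it is judged then, once.
The state is a dict: "time": time; "qpos": joint angles; "qvel": joint speeds; "joint_efforts": joint torques, N m; "tool_pos": TCP position; "tool_rot": TCP orientation; "contact_force": force on the tool from outside, world axes, zero at the start; "torque": the same for the moment, N m; "opening": finger opening in m; "grip_force": force on a finger pad.
Only numpy, scipy, OpenCV 4.12 (cv2) and the standard library are available. Lean on these libraries where they do the work, as an engineer would, in place of code of your own. Each camera call takes 0.05 s, during which the arm holds its last target. There are 200 camera calls.

### The job

The stool leg standing upright on the cradle's foot block has to lie on its side for drilling. Using only your fingertips, tip it over towards the padded rest and keep it backed all the way down so that it lands gently on the rest instead of dropping, then push it along until its blue foot end butts against the red stop, and leave it lying there straight. Do not lift the leg off the cradle or squeeze it hard, and leave everything else on the bench alone.

Things in the scene. Friction and masses are not known exactly. Their poses are not given: they have to be found in the camera images.
- cradle: Plywood drilling cradle, fixed. Origin: at bench height below the middle of the red stop's face; x points from the stop along the cradle to the padded rest, z up. Base board 12 thick, 110 wide, x -85 to 215 (mm), bare bench beyond. Rubber-topped foot block x 0 to 80, 90 wide, top 40 above the bench.
- stop (a point): Middle of the red stop's face at foot-block height (cradle x 0, 40 mm above the bench). The stop is 90 mm wide, 35 thick with a 40 mm brace behind, its top 100 mm above the bench.
- rest (a point): Middle of the padded rest's rubber top, 40 mm above the bench like the foot block, so the leg lies level on both. The rest is 25 mm long, at cradle x 172 to 197 mm; side cheeks 82 mm apart reach 54 mm above the bench.
- leg: Loose square stool leg, pale wood, 40 x 40 x 230 mm, about 0.26 kg, foot end (30 mm) blue. Origin: centre of the foot end; z runs along the leg to its top end. It starts upright on the foot block, rear face 4 to 12 mm from the stop, square to the cradle within 0.08 rad. Past about 10 degrees of lean it falls unless backed from the rest's side.
- leg_top (a point): Centre of the leg's top end face, 230 mm from the foot. Once laid down, this end overhangs the rest by 75 to 90 mm, leaving room for a finger below (33 mm when the foot butts the stop).
- jar: Glass jar with steel lid, 64 diameter, 85 high (mm); bystander, origin at its base.
- tape: Yellow tape measure, 70 x 36 x 66 high (mm); bystander, origin at its base.
- tin: Small open aluminium tin, 72 diameter, 60 high (mm); bystander, origin at its base.
- spray: Green spray can, 64 diameter, 190 high (mm); bystander, origin at its base.
- glue: Yellow glue bottle with orange cap, 64 diameter, 170 high (mm); bystander, origin at its base.
- driver: Screwdriver with red handle lying on the bench; bystander.
- spare: Another leg blank, 230 x 40 x 40 mm, lying on the bench at the left; bystander, not the one to lay down. Origin: centre of its underside.
Mind the look-alikes: they are no part of the job. What is shaped like the leg but green or pink is not meant.

How it is judged:
At the end, for the whole second after the job is handed in: The leg lies level on foot block and rest (within 0.06 rad), straight along the cradle within 0.10 rad and within 22 mm of its middle line, blue foot end within 8 mm of the red stop, at rest (angle between leg's own z axis and vertical between 1.51 and 1.63 rad and angle between the z axis of leg and the x axis of cradle, either way round below 0.1 rad and x of leg in the frame of cradle below 0.008 m and y of leg in the frame of cradle between -0.022 and 0.022 m and x of leg_top in the frame of cradle above 0.2 m and height (world z) of leg between 0.052 and 0.066 m and linear speed of leg below 0.02 m/s and angular speed of leg below 0.1 rad/s); the robot touches nothing.
It fails at once if the leg drops or is flung: it turns faster than 4 rad/s (a free fall of the last 30 mm at its top end reaches this) (angular speed of leg above 4 rad/s).
It fails at once if the leg is lifted off the cradle (foot more than 25 mm above where tipping takes it) (height (world z) of leg above 0.085 m or horizontal distance between leg and cradle above 0.12 m).
It fails at once if the leg is squeezed or shoved with more than 35 N (contact force between the fingers and leg above 35 N).
It fails at once if a bystander is moved more than 20 mm (distance of any of jar, tape, tin, spray, glue, driver, spare from where it was at the start of the episode above 0.02 m).
It also fails if it takes over 72 s, if anything falls off the work surface, if the arm or the gripper's body presses on something with over 40 N, if the wrist force passes 120 N, or if a joint passes its speed limit or range.

## Working session

There is one attempt and no reset: what is moved stays moved. The work goes in short steps, Python scripts to look and compute and a tool call to move; the robot and the scene stay as the last step left them, time stands still between calls to the robot, and variables do not carry over. Pictures are saved under pics/ and viewed, at most 10 in all, crops included, and the job is handed in when it is done.

Besides the shell and the picture viewer there is one more tool, called after "Emit:" as name([rows], argument=value, ...), one row to a line, values as JSON. move_arm: Moves the arm, as the interface text tells. Shifts and turns lie within -1 to 1; 1 stands for 0.1 m of shift or pi rad of turn. Its arguments: {"type":"object","properties":{"motion":{"type":"array"},"fingers":{"type":"number"},"newtons":{"type":"number"}},"required":["motion"]}

```bash
ls; mkdir -p pics
cat > h.py <<'E'
import numpy as np, cv2
from cell import robot
from scipy.spatial.transform import Rotation as R
def cloud(name):
    o=robot.observe(); c=robot.read_camera(name); h,w=c["range_z"].shape
    f=h/2/np.tan(np.radians(c["vfov"])/2)
    u,v=np.meshgrid(np.arange(w),np.arange(h))
    K=np.array([[f,0,c["cx"]],[0,f,c["cy"]],[0,0,1.]])
    p=cv2.undistortPoints(np.stack([u,v],-1).reshape(-1,1,2).astype(float),K,np.array([c["k1"],0,0,0,0.])).reshape(h,w,2)
    z=c["range_z"]; P=np.stack([p[...,0]*z,-p[...,1]*z,-z],-1)
    if name=="wrist":
        T=np.eye(4);T[:3,:3]=R.from_euler("xyz",o["tool_rot"]).as_matrix();T[:3,3]=o["tool_pos"];E=T@c["hand_eye"]
    else: E=c["extrinsics"]
    W=P@E[:3,:3].T+E[:3,3]; W[z==0]=np.nan
    return c["image"],W
E
python3 - <<'E'
from h import *
for n in("scene","top"):
    im,W=cloud(n); np.save(n+".npy",W); cv2.imwrite(f"pics/{n}.png",im[...,::-1])
print(robot.observe())
E
```

```text
pics
{'time': 0.1, 'qpos': array([-1.25301472e+00,  3.42628631e-01,  1.52488888e+00, -4.92930774e-06,
        1.27539669e+00, -1.45983656e-01]), 'qvel': array([ 6.13346318e-05, -1.06890405e-03, -3.79931013e-03,  2.56049528e-04,
        2.92261977e-04, -1.36994215e-03]), 'joint_efforts': array([ 1.83265423e-03, -4.32003772e+01, -2.44693905e+01,  7.19611114e-02,
        5.26055612e-02, -3.62208482e-05]), 'tool_pos': array([ 0.23475888, -0.46919995,  0.22613851]), 'tool_rot': array([-3.14028448e+00, -1.87575669e-04,  4.63766577e-01]), 'contact_force': array([-0.08586822, -0.35722367,  0.21643334]), 'torque': array([-0.01067953, -0.02607509, -0.02876513]), 'grip_force': 0.0, 'opening': 0.09175538456602758}
```

View pics/scene.png

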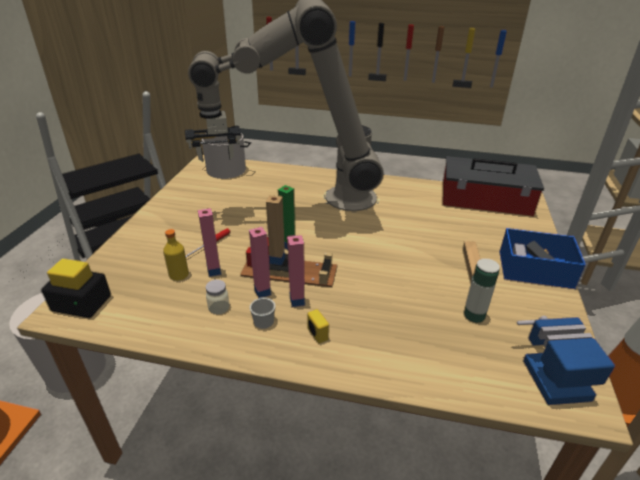

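View pics/top.png

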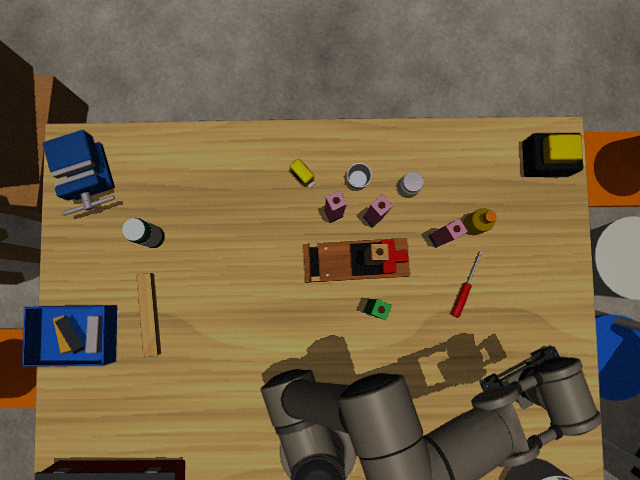

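The scene view shows the brown leg at (275,230) on the cradle. The other upright leg shapes are green (287,215) and pink (208,240), (260,262) and (297,270), and the spare blank lies at (472,265). In the top view the brown leg is at (380,252), with the red stop at (397,256) and the rest at (313,262). I choose the brown one on the foot block. Next I measure it and check it in a close crop.

Run:
```python
from h import *
W=np.load("top.npy"); im=cv2.imread("pics/top.png"); S=np.load("scene.npy"); ims=cv2.imread("pics/scene.png")
cv2.imwrite("pics/crop.png",np.hstack([cv2.resize(im[180:330,290:490],(400,300),interpolation=2),cv2.resize(ims[170:320,190:390],(400,300),interpolation=2)]))
def rect(m,n,W=W):
    p=W[m]; p=p[np.isfinite(p).all(1)]
    r=cv2.minAreaRect(p[:,:2].astype(np.float32)); print(n,len(p),"med",np.median(p,0).round(4),"rect",np.round(r[0],4),np.round(r[1],4),round(r[2],2)); return r
def win(x0,y0,x1,y1):
    m=np.zeros(W.shape[:2],bool); m[y0:y1,x0:x1]=1; return m
z=W[...,2]
c=win(295,232,418,288)
r=rect(c&(z>.258)&(z<.285),"legtop"); 
rect(c&(z>.008)&(z<.018),"base"); rect(c&(z>.093)&(z<.107),"stop top"); rect(c&(z>.034)&(z<.046),"blocks")
m=c&(z>.034)&(z<.046)
rect(m&win(295,232,330,288),"rest"); rect(m&win(340,232,400,288),"foot"); rect(c&(z>.049)&(z<.06)&win(295,232,330,288),"cheeks")
for n,b in dict(green=(360,290,395,325),pA=(322,190,350,222),pB=(363,192,395,226),pC=(428,215,468,248),glue=(465,205,498,240),jar=(396,170,426,198),tin=(345,162,373,190),tape=(288,155,316,190)).items():
    zz=z[win(*b)]; t=np.nanmax(zz); rect(win(*b)&(z>t-.02),n)
zs=S[...,2]
for n,rng in (("legtop-s",(.258,.285)),):
    ms=np.zeros(zs.shape,bool); ms[190:275,262:285]=1; rect(ms&(zs>.262)&(zs<.285),n,S)
```

```text
legtop 283 med [ 0.5345 -0.1551  0.2704] rect [ 0.5338 -0.1555] [0.0403 0.0409] 1.63
base 1760 med [ 0.525  -0.0716  0.0125] rect [ 0.5324 -0.1183] [0.3491 0.1575] 89.35
stop top 310 med [ 0.5234 -0.2034  0.1004] rect [ 0.5353 -0.1762] [0.0897 0.0812] 0.62
blocks 776 med [ 0.5208 -0.1169  0.0404] rect [ 0.5267 -0.0972] [0.0961 0.2274] 4.44
rest 240 med [0.5256 0.0043 0.0402] rect [0.5189 0.0027] [0.0958 0.0249] 2.68
foot 536 med [ 0.5172 -0.128   0.0404] rect [ 0.5332 -0.1565] [0.09   0.1111] 2.61
cheeks 71 med [0.5601 0.004  0.0541] rect [0.5257 0.0022] [0.1096 0.023 ] 2.82
green 275 med [ 0.3951 -0.1591  0.2303] rect [ 0.3947 -0.16  ] [0.04   0.0398] 66.8
pA 268 med [ 0.6665 -0.053   0.2301] rect [ 0.667  -0.0536] [0.0405 0.0404] 24.13
pB 265 med [ 0.6531 -0.1667  0.2303] rect [ 0.6534 -0.1668] [0.0399 0.04  ] 39.29
pC 273 med [ 0.5907 -0.3522  0.2302] rect [ 0.5917 -0.3529] [0.0401 0.041 ] 31.17
glue 8 med [ 0.5861 -0.3754  0.2303] rect [ 0.587  -0.3755] [0.0091 0.0061] 37.97
jar 328 med [ 0.7414 -0.2729  0.0851] rect [ 0.7414 -0.273 ] [0.0546 0.0551] 0.47
tin 131 med [ 0.7723 -0.126   0.0595] rect [ 0.7675 -0.126 ] [0.0692 0.07  ] 21.64
tape 308 med [0.7792 0.0351 0.0653] rect [0.7809 0.0359] [0.0686 0.0376] 40.83
legtop-s 127 med [ 0.5382 -0.151   0.2698] rect [ 0.5334 -0.1532] [0.0403 0.0463] 89.39
```

View pics/crop.png

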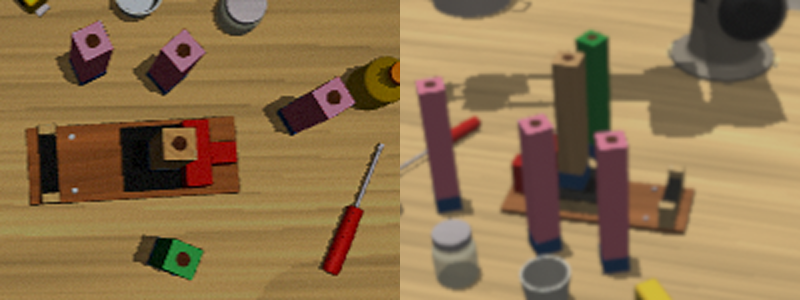

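The crop shows the brown leg with its blue foot on the black foot block, beside the red stop, so the choice holds. Its top is at (0.534, -0.1555, 0.270), and the cradle axis is about 92.7° with its origin near (0.534, -0.182). The plan is a gentle pinch across the leg's sides near the top, lowering along an arc while the leg pivots between the pads.

```bash
cat >> h.py <<'E'
def row(pos,yaw=np.radians(92.7),tilt=0,o=None):
    "print units for a row reaching world pos, tool down, yaw"
    o=o or robot.observe(); A=R.from_euler("xyz",o["tool_rot"]); B=R.from_euler("xyz",[np.pi,0,yaw])
    d=A.inv().apply(np.array(pos)-o["tool_pos"])/.1; r=(A.inv()*B).as_rotvec()/np.pi
    print("row",d.round(3),r.round(4),"z",o["tool_pos"].round(4),"F",o["contact_force"].round(1),"grip",o["grip_force"],"op",o["opening"],"t",o["time"])
E
python3 -c "
from h import *
row((.5338,-.1555,.33))"
```

```text
row [ 4.078 -1.469 -1.036] [-3.000e-04 -3.000e-04 -3.674e-01] z [ 0.2348 -0.4692  0.2261] F [-0.1 -0.4  0.2] grip 0.0 op 0.09175538456602758 t 0.1
```

Emit:
move_arm([
  [0.3, 0, -1, 0, 0, -0.06],
  [1, -0.3, -1, 0, 0, -0.12],
  [1, -0.36, -1, 0, 0, -0.18],
  [1, -0.36, -1, 0, 0, -0.24],
  [1, -0.36, -1, 0, 0, -0.3],
  [1, -0.36, -1, 0, 0, -0.367],
  [1, -0.36, -1, 0, 0, -0.367],
  [1, -0.36, -1, 0, 0, -0.367],
], fingers=1, newtons=6)

```text
time: 1.1
tool_pos: [0.3082, -0.3926, 0.3265]
tool_rot: [-3.141, -0.0, 1.614]
contact_force: [0.4, -0.2, -0.2]
opening: 0.0919
grip_force: 0.0
```

```bash
python3 -c "
from h import *
row((.5338,-.1555,.33))"
```

```text
row [ 2.272  2.356 -0.034] [-0.0001 -0.0001 -0.0013] z [ 0.3082 -0.3926  0.3265] F [ 0.4 -0.2 -0.2] grip 0.0 op 0.09190057705510424 t 1.1
```

Emit:
move_arm([
  [0.5, 0.5, 0, 0, 0, 0],
  [1, 1, 0, 0, 0, 0],
  [1, 1, 0, 0, 0, 0],
])

```text
time: 1.48
tool_pos: [0.4051, -0.2858, 0.3268]
tool_rot: [3.141, -0.0, 1.618]
contact_force: [0.3, -0.5, -0.4]
opening: 0.0919
grip_force: 0.0
```

Emit:
move_arm([
  [0.5, 0.5, 0, 0, 0, 0],
  [1, 1, 0, 0, 0, 0],
  [1, 1, 0, 0, 0, 0],
  [1, 1, 0, 0, 0, 0],
])

```text
time: 1.98
tool_pos: [0.4988, -0.1837, 0.3264]
tool_rot: [-3.141, 0.0, 1.617]
contact_force: [-0.0, -1.0, 0.1]
opening: 0.0917
grip_force: 0.0
```

Run:
```python
from h import *
im,W=cloud("wrist"); cv2.imwrite("pics/w1.png",im[...,::-1]); z=W[...,2]
m=(z>.262)&(z<.28)&(abs(W[...,0]-.534)<.05)&(abs(W[...,1]+.155)<.05)
p=W[m]; print(len(p),p.mean(0) if len(p) else 0, cv2.minAreaRect(p[:,:2].astype(np.float32)) if len(p) else 0)
row((.5338,-.1555,.221))
```

```text
4439 [ 0.53264771 -0.15465069  0.26978774] ((0.5332139730453491, -0.1559465527534485), (0.040504083037376404, 0.040419723838567734), 0.6554000377655029)
row [0.274 0.369 1.055] [-0.0003  0.0002 -0.0006] z [ 0.4983 -0.1845  0.3265] F [ 0.4  0.2 -0.6] grip 0.0 op 0.09170038167315384 t 2.025
```

View pics/w1.png

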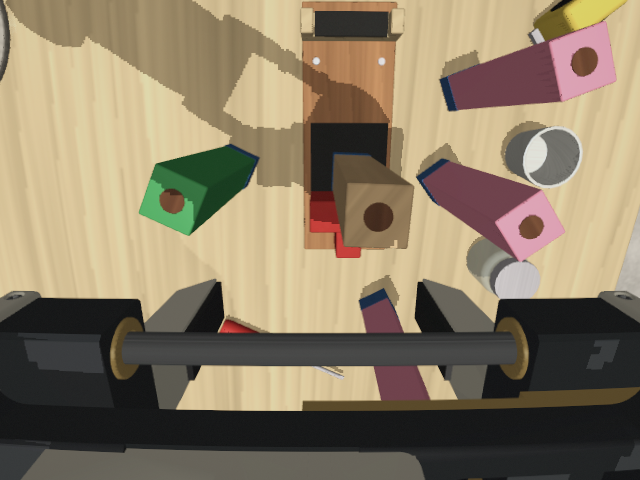

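The wrist view puts the leg top at (378,217), which comes out at (0.533, -0.156). I move over it, descend and close gently.

Emit:
move_arm([
  [0.27, 0.36, 0, 0, 0, 0],
  [0.27, 0.36, 0, 0, 0, 0],
  [0.27, 0.36, 0.25, 0, 0, 0],
  [0.27, 0.36, 0.5, 0, 0, 0],
  [0.27, 0.36, 0.75, 0, 0, 0],
  [0.27, 0.36, 1, 0, 0, 0],
  [0.27, 0.36, 1, 0, 0, 0],
])

```text
time: 2.9
tool_pos: [0.5315, -0.1564, 0.2253]
tool_rot: [-3.138, -0.001, 1.614]
contact_force: [-0.3, -0.2, -0.1]
opening: 0.0918
grip_force: 0.0
```

```bash
python3 -c "
from h import *
row((.5334,-.1557,.221))"
```

```text
row [0.006 0.019 0.043] [-0.0013 -0.0004 -0.0011] z [ 0.5315 -0.1564  0.2253] F [-0.3 -0.2 -0.1] grip 0.0 op 0.09184215338064348 t 2.9
```

Emit:
move_arm([
  [0.01, 0.02, 0.04, 0, 0, 0],
  [0.01, 0.02, 0.04, 0, 0, 0],
  [0.01, 0.02, 0.04, 0, 0, 0],
  [0.01, 0.02, 0.04, 0, 0, 0],
  [0.01, 0.02, 0.04, 0, 0, 0],
  [0.01, 0.02, 0.04, 0, 0, 0],
], fingers=-1, newtons=6)

```text
time: 3.65
tool_pos: [0.5353, -0.1539, 0.2228]
tool_rot: [-3.141, 0.0, 1.617]
contact_force: [-0.4, -0.4, 2.1]
opening: 0.0407
grip_force: 5.9
```

Run:
```python
from h import *
o=robot.observe(); row((.5334,-.1557,.221))
# grip point relative to pivot edge (cradle x), leg front face 20 ahead of axis
d=.221+.019-.040 if 0 else o["tool_pos"][2]+.019-.040
print("d",d)
# grip point on leg axis: offset (-.02,d) from pivot at th=0; rotated by th toward +x
for th in range(0,91,5):
    t=np.radians(th); x=-.02*np.cos(t)+d*np.sin(t); z=.02*np.sin(t)+d*np.cos(t)
    print(th,round((x+.02)/.1,3),round((d-z)/.1,3))
```

```text
row [-0.017 -0.02   0.018] [-0.0001  0.0001 -0.0003] z [ 0.5353 -0.1539  0.2228] F [-0.4 -0.4  2.1] grip 5.89715950191021 op 0.04069129257077461 t 3.65
d 0.20179928010954037
0 0.0 0.0
5 0.177 -0.01
10 0.353 -0.004
15 0.529 0.017
20 0.702 0.053
25 0.872 0.105
30 1.036 0.17
35 1.194 0.25
40 1.344 0.344
45 1.486 0.45
50 1.617 0.568
55 1.738 0.697
60 1.848 0.836
65 1.944 0.984
70 2.028 1.14
75 2.097 1.303
80 2.153 1.471
85 2.193 1.643
90 2.218 1.818
```

Emit:
move_arm([
  [0.09, 0, 0, 0, 0, 0],
  [0.18, 0, -0.005, 0, 0, 0],
  [0.27, 0, -0.005, 0, 0, 0],
  [0.35, 0, 0, 0, 0, 0],
  [0.44, 0, 0.01, 0, 0, 0],
  [0.53, 0, 0.02, 0, 0, 0],
  [0.62, 0, 0.035, 0, 0, 0],
  [0.7, 0, 0.055, 0, 0, 0],
  [0.7, 0, 0.055, 0, 0, 0],
])

```text
time: 4.78
tool_pos: [0.5322, -0.0831, 0.2171]
tool_rot: [-3.142, -0.001, 1.618]
contact_force: [0.5, -0.2, 0.2]
opening: 0.0399
grip_force: 6.0
```

Run:
```python
from h import *
row((.5334,-.1557,.221))
im,W=cloud("scene"); cv2.imwrite("pics/s2.png",cv2.resize(im[120:320,150:400,::-1],(750,600)))
```

```text
row [-0.725 -0.022 -0.039] [-0.     -0.0002 -0.0001] z [ 0.5322 -0.0831  0.2171] F [ 0.5 -0.2  0.2] grip 5.999998524785042 op 0.039944838570678716 t 4.775
```

View pics/s2.png

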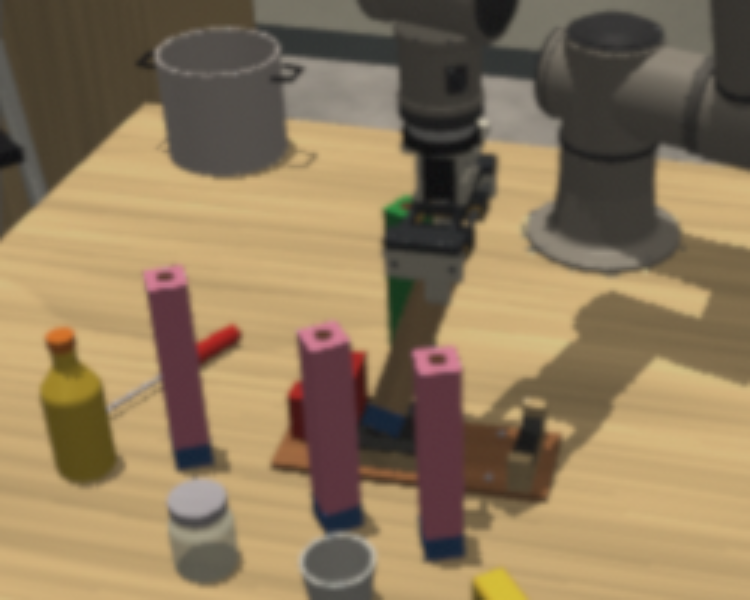

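The leg leans about 20° towards the rest, with its blue foot at crop pixel (385,415) still pivoting on the block. I continue along the arc.

Emit:
move_arm([
  [0.085, 0, 0.024, 0, 0, 0],
  [0.17, 0, 0.052, 0, 0, 0],
  [0.25, 0, 0.083, 0, 0, 0],
  [0.33, 0, 0.117, 0, 0, 0],
  [0.41, 0, 0.156, 0, 0, 0],
  [0.49, 0, 0.197, 0, 0, 0],
  [0.57, 0, 0.243, 0, 0, 0],
  [0.64, 0, 0.291, 0, 0, 0],
  [0.715, 0, 0.343, 0, 0, 0],
  [0.785, 0, 0.397, 0, 0, 0],
  [0.85, 0, 0.455, 0, 0, 0],
  [0.915, 0, 0.515, 0, 0, 0],
])

```text
time: 6.32
tool_pos: [0.528, 0.0079, 0.1653]
tool_rot: [-3.142, -0.0, 1.617]
contact_force: [0.7, 1.4, 0.6]
opening: 0.0401
grip_force: 6.0
```

Run:
```python
from h import *
row((.5334,-.1557,.221))
im,W=cloud("scene"); cv2.imwrite("pics/s3.png",cv2.resize(im[120:320,150:400,::-1],(750,600)))
```

```text
row [-1.637 -0.022 -0.557] [-0.     -0.     -0.0004] z [0.528  0.0079 0.1653] F [0.7 1.4 0.6] grip 5.999840274453163 op 0.04006046950503265 t 6.325
```

View pics/s3.png

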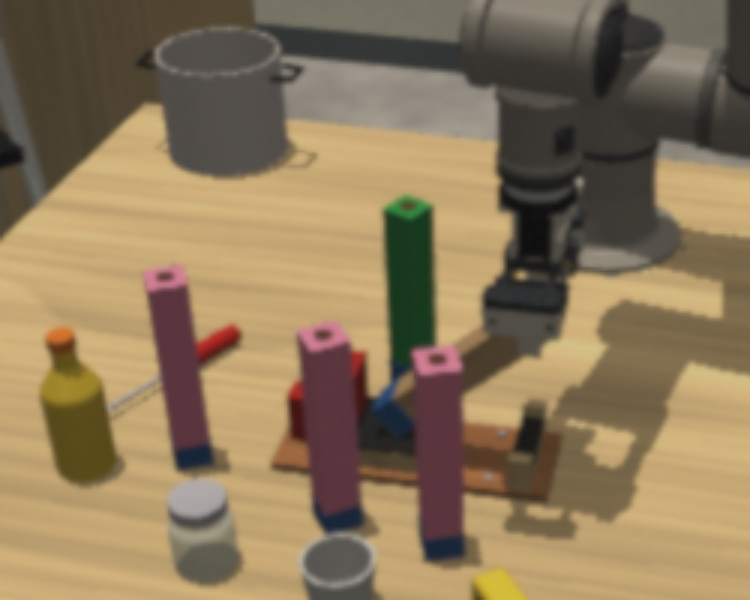

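Now at about 50° and still held, with the foot at crop pixel (395,410) on the block.

Emit:
move_arm([
  [0.06, 0, 0.063, 0, 0, 0],
  [0.12, 0, 0.129, 0, 0, 0],
  [0.18, 0, 0.197, 0, 0, 0],
  [0.23, 0, 0.268, 0, 0, 0],
  [0.28, 0, 0.34, 0, 0, 0],
  [0.327, 0, 0.416, 0, 0, 0],
  [0.37, 0, 0.493, 0, 0, 0],
  [0.41, 0, 0.572, 0, 0, 0],
  [0.447, 0, 0.652, 0, 0, 0],
  [0.48, 0, 0.735, 0, 0, 0],
  [0.51, 0, 0.818, 0, 0, 0],
  [0.536, 0, 0.903, 0, 0, 0],
])

```text
time: 7.88
tool_pos: [0.5256, 0.0611, 0.0748]
tool_rot: [-3.142, 0.0, 1.617]
contact_force: [-0.1, 2.1, -0.5]
opening: 0.0399
grip_force: 6.0
```

Emit:
move_arm([
  [0.012, 0, 0.05, 0, 0, 0],
  [0.022, 0, 0.09, 0, 0, 0],
  [0.031, 0, 0.13, 0, 0, 0],
  [0.04, 0, 0.172, 0, 0, 0],
  [0.047, 0, 0.21, 0, 0, 0],
  [0.053, 0, 0.25, 0, 0, 0],
  [0.058, 0, 0.29, 0, 0, 0],
  [0.06, 0, 0.32, 0, 0, 0],
  [0.06, 0, 0.32, 0, 0, 0],
])

```text
time: 9.0
tool_pos: [0.5252, 0.0669, 0.0431]
tool_rot: [-3.141, 0.0, 1.617]
contact_force: [0.6, 0.1, -1.7]
opening: 0.0401
grip_force: 6.0
```

Run:
```python
from h import *
row((.5334,-.1557,.221))
im,W=cloud("scene"); cv2.imwrite("pics/s4.png",cv2.resize(im[160:320,200:400,::-1],(750,600)))
```

```text
row [-2.227 -0.021 -1.779] [-0.0001  0.     -0.0004] z [0.5252 0.0669 0.0431] F [ 0.6  0.1 -1.7] grip 6.00005529820919 op 0.04011697548760361 t 9.0
```

View pics/s4.png

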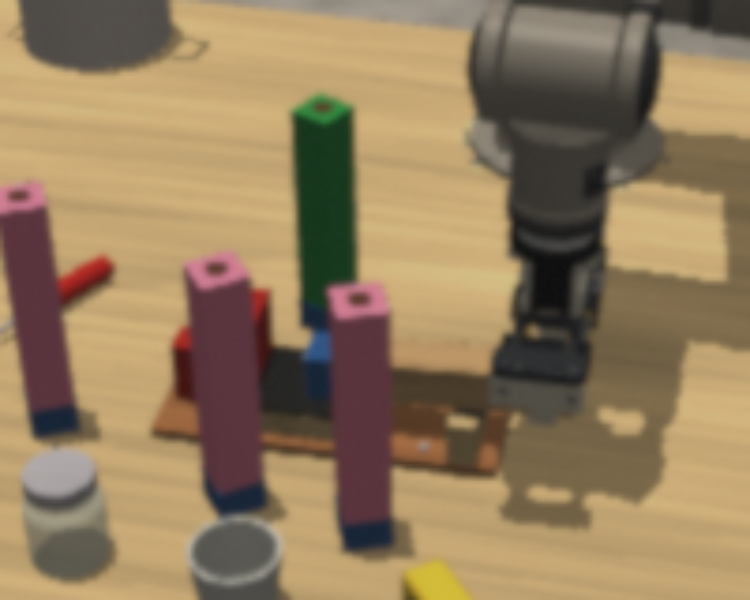

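The leg is nearly flat, with its blue end at crop pixel (318,365). The tool still carries 1.7 N, so I ease it down a little more.

Emit:
move_arm([
  [0, 0, 0.01, 0, 0, 0],
  [0, 0, 0.02, 0, 0, 0],
  [0, 0, 0.03, 0, 0, 0],
  [0, 0, 0.04, 0, 0, 0],
  [0, 0, 0.04, 0, 0, 0],
])

```text
time: 9.68
tool_pos: [0.5253, 0.0669, 0.0393]
tool_rot: [-3.142, 0.0, 1.617]
contact_force: [0.3, -0.0, -1.2]
opening: 0.0402
grip_force: 6.0
```

```bash
cat >> h.py <<'E'
def leg():
    im,W=cloud("top"); z=W[...,2]; x=W[...,0]; y=W[...,1]
    m=(z>.068)&(z<.09)&(abs(x-.53)<.035)&(y>-.2)&(y<.16)
    C=np.array([.5344,-.1821]); a=np.radians(92.7); ex=np.array([np.cos(a),np.sin(a)]); ey=np.array([-ex[1],ex[0]])
    p=W[m]; q=np.c_[(p[:,:2]-C)@ex,(p[:,:2]-C)@ey,p[:,2]]
    q=q[q[:,0]>.002]; A=np.polyfit(q[:,0],q[:,2],1); r=cv2.minAreaRect(q[:,:2].astype(np.float32))
    print("n",len(q),"cradle x",np.percentile(q[:,0],[0.5,99.5]).round(4),"rect",np.round(r[0],4),np.round(r[1],4),round(r[2],2),"slope",A.round(4),"z",np.median(q[:,2]))
    return im,W
E
python3 -c "
from h import *
row((.5334,-.1557,.221)); leg()"
```

```text
row [-2.228 -0.022 -1.817] [-0.      0.     -0.0003] z [0.5253 0.0669 0.0393] F [ 0.3 -0.  -1.2] grip 5.999893918633461 op 0.04018496404262746 t 9.675
n 739 cradle x [0.0449 0.182 ] rect [ 0.1145 -0.0039] [0.0411 0.1407] 89.7 slope [0.0208 0.0796] z 0.08187797156147192
```

Emit:
move_arm([
  [0, 0, 0.01, 0, 0, 0],
  [0, 0, 0.02, 0, 0, 0],
  [0, 0, 0.03, 0, 0, 0],
  [0, 0, 0.04, 0, 0, 0],
  [0, 0, 0.05, 0, 0, 0],
  [0, 0, 0.05, 0, 0, 0],
])

```text
time: 10.48
tool_pos: [0.5253, 0.0669, 0.0343]
tool_rot: [-3.141, 0.0, 1.617]
contact_force: [-0.1, -0.6, -1.5]
opening: 0.04
grip_force: 6.0
```

```bash
python3 -c "
from h import *
row((.5334,-.1557,.221)); leg()"
```

```text
row [-2.228 -0.022 -1.867] [-0.      0.     -0.0004] z [0.5253 0.0669 0.0343] F [-0.1 -0.6 -1.5] grip 6.000134199857712 op 0.04002127947686683 t 10.475
n 736 cradle x [0.0452 0.182 ] rect [ 0.1144 -0.0034] [0.1411 0.0407] 0.11 slope [-0.0053  0.0809] z 0.08049807291412137
```

Emit:
move_arm([
  [0, 0, 0.01, 0, 0, 0],
  [0, 0, 0.01, 0, 0, 0],
])

```text
time: 10.78
tool_pos: [0.5254, 0.067, 0.0336]
tool_rot: [3.141, 0.0, 1.617]
contact_force: [-0.3, 1.1, 2.6]
opening: 0.0398
grip_force: 6.0
```

Emit:
move_arm([
  [0, 0, 0, 0, 0, 0],
  [0, 0, 0, 0, 0, 0],
  [0, 0, 0, 0, 0, 0],
  [0, 0, 0, 0, 0, 0],
], fingers=0.5)

```text
time: 11.28
tool_pos: [0.5253, 0.0669, 0.0334]
tool_rot: [-3.142, 0.0, 1.617]
contact_force: [0.4, 0.1, 0.5]
opening: 0.0684
grip_force: 0.0
```

```bash
python3 -c "
from h import *
row((.5334,-.1557,.221)); leg()"
```

```text
row [-2.228 -0.022 -1.876] [-0.      0.     -0.0004] z [0.5253 0.0669 0.0334] F [0.4 0.1 0.5] grip 0.0 op 0.06844361052445934 t 11.275
n 732 cradle x [0.0453 0.182 ] rect [ 0.1147 -0.004 ] [0.0409 0.1404] 89.77 slope [-0.0014  0.0802] z 0.08006469150012685
```

The force turned positive, so the leg rested before I released it, and it now lies level. Next I lift clear, move beyond the top end and shut the fingers.

Emit:
move_arm([
  [0, 0, -0.3, 0, 0, 0],
  [0, 0, -0.7, 0, 0, 0],
  [0, 0, -0.85, 0, 0, 0],
  [0.3, 0, -0.85, 0, 0, 0],
  [0.5, 0, -0.85, 0, 0, 0],
  [0.5, 0, -0.85, 0, 0, 0],
  [0.5, 0, -0.85, 0, 0, 0],
])

```text
time: 12.2
tool_pos: [0.5228, 0.1164, 0.1179]
tool_rot: [-3.141, 0.0, 1.617]
contact_force: [-0.7, -0.6, 0.2]
opening: 0.0686
grip_force: 0.0
```

Emit:
move_arm([
  [0, 0, 0, 0, 0, 0],
  [0, 0, 0, 0, 0, 0],
  [0, 0, 0, 0, 0, 0],
  [0, 0, 0, 0, 0, 0],
], fingers=-1)

```text
time: 12.7
tool_pos: [0.5231, 0.1168, 0.1184]
tool_rot: [3.142, 0.0, 1.617]
contact_force: [0.7, -0.6, 0.3]
opening: 0.0336
grip_force: 0.0
```

Run:
```python
from h import *
row((.5207,.1147,.045)); im,W=leg()
im,W=cloud("wrist"); cv2.imwrite("pics/w5.png",im[...,::-1])
C=np.array([.5344,-.1821]); a=np.radians(92.7); ex=np.array([np.cos(a),np.sin(a)]); ey=np.array([-ex[1],ex[0]])
p=W[np.isfinite(W).all(-1)]; q=np.c_[(p[:,:2]-C)@ex,(p[:,:2]-C)@ey,p[:,2]]
s=q[(abs(q[:,1])<.03)&(q[:,2]>.072)&(q[:,2]<.088)&(q[:,0]>.02)&(q[:,0]<.32)]; print(len(s),np.percentile(s,[.5,99.5],axis=0) if len(s) else 0)
o=robot.observe(); print("tcp cradle",(o["tool_pos"][:2]-C)@ex,(o["tool_pos"][:2]-C)@ey,o["tool_pos"][2])
```

```text
row [-0.019 -0.025  0.734] [ 0.      0.     -0.0004] z [0.5231 0.1168 0.1184] F [ 0.7 -0.6  0.3] grip 0.0 op 0.03357993788999253 t 12.7
n 1083 cradle x [0.0461 0.2481] rect [ 0.1475 -0.0038] [0.0411 0.2063] 89.75 slope [-0.002   0.0804] z 0.08027048569869
3957 [[ 0.20695204 -0.02267976  0.07252881]
 [ 0.27414342  0.01620637  0.08134006]]
tcp cradle 0.29913937754466047 -0.002735451145667589 0.11841963462556507
```

View pics/w5.png

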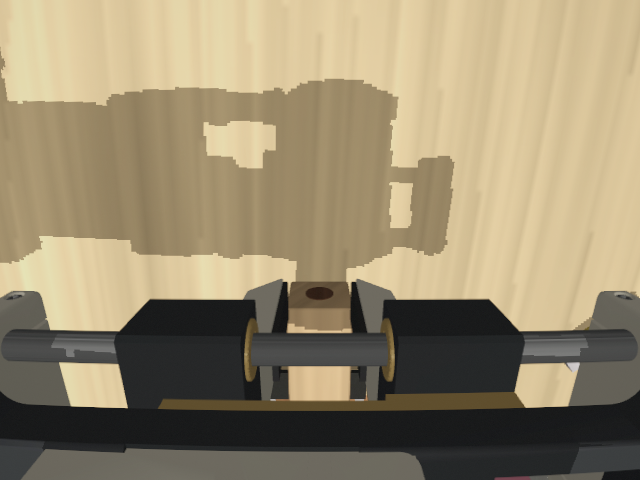

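The wrist view shows the leg's top end at (320,295) between the finger lines, straight under the tool. I lower behind it and push slowly.

Emit:
move_arm([
  [0, -0.005, 0.25, 0, 0, 0],
  [0, -0.005, 0.5, 0, 0, 0],
  [0, -0.005, 0.74, 0, 0, 0],
  [0, 0, 0.74, 0, 0, 0],
  [0, 0, 0.74, 0, 0, 0],
])

```text
time: 13.42
tool_pos: [0.5237, 0.117, 0.0452]
tool_rot: [3.14, 0.0, 1.617]
contact_force: [0.5, 0.1, 0.3]
opening: 0.0004
grip_force: 0.0
```

Emit:
move_arm([
  [-0.04, 0, 0, 0, 0, 0],
  [-0.08, 0, 0, 0, 0, 0],
  [-0.12, 0, 0, 0, 0, 0],
  [-0.16, 0, 0, 0, 0, 0],
  [-0.2, 0, 0, 0, 0, 0],
  [-0.24, 0, 0, 0, 0, 0],
  [-0.28, 0, 0, 0, 0, 0],
  [-0.32, 0, 0, 0, 0, 0],
  [-0.36, 0, 0, 0, 0, 0],
  [-0.4, 0, 0, 0, 0, 0],
  [-0.44, 0, 0, 0, 0, 0],
  [-0.44, 0, 0, 0, 0, 0],
])

```text
time: 14.92
tool_pos: [0.525, 0.0723, 0.0442]
tool_rot: [-3.141, 0.001, 1.616]
contact_force: [0.3, -0.6, -0.2]
opening: 0.0005
grip_force: 0.0
```

```bash
python3 -c "
from h import *
row((.5207,.1147,.045)); leg()"
```

```text
row [ 0.425 -0.023 -0.008] [-0.0001  0.0002 -0.0005] z [0.525  0.0723 0.0442] F [ 0.3 -0.6 -0.2] grip 0.0 op 0.0005288102598253007 t 14.925
n 943 cradle x [0.0152 0.1876] rect [ 0.1035 -0.0036] [0.1792 0.0405] 0.01 slope [-0.0034  0.0807] z 0.08041179932978704
```

Emit:
move_arm([
  [-0.03, 0, 0, 0, 0, 0],
  [-0.06, 0, 0, 0, 0, 0],
  [-0.09, 0, 0, 0, 0, 0],
  [-0.11, 0, 0, 0, 0, 0],
  [-0.12, 0, 0, 0, 0, 0],
  [-0.12, 0, 0, 0, 0, 0],
])

```text
time: 15.72
tool_pos: [0.5257, 0.0608, 0.0445]
tool_rot: [3.141, 0.0, 1.617]
contact_force: [0.3, 0.6, 0.7]
opening: 0.0005
grip_force: 0.0
```

Emit:
move_arm([
  [-0.005, 0, 0, 0, 0, 0],
  [-0.01, 0, 0, 0, 0, 0],
  [-0.015, 0, 0, 0, 0, 0],
  [-0.015, 0, 0, 0, 0, 0],
])

```text
time: 16.23
tool_pos: [0.5258, 0.0595, 0.0445]
tool_rot: [3.141, 0.0, 1.617]
contact_force: [0.0, 1.6, 0.7]
opening: 0.0002
grip_force: 0.9
```

Run:
```python
from h import *
row((.5207,.1147,.045)); im,W=leg()
cv2.imwrite("pics/t6.png",cv2.resize(im[215:305,290:430,::-1],(780,501),interpolation=2))
```

```text
row [ 0.554 -0.025 -0.005] [ 0.0001  0.     -0.0004] z [0.5258 0.0595 0.0445] F [0.  1.6 0.7] grip 0.8642103429883718 op 0.00018545014913753873 t 16.225
n 924 cradle x [0.0035 0.1739] rect [ 0.1041 -0.0033] [0.2036 0.0411] 0.09 slope [-0.006   0.0809] z 0.08037112757662757
```

View pics/t6.png

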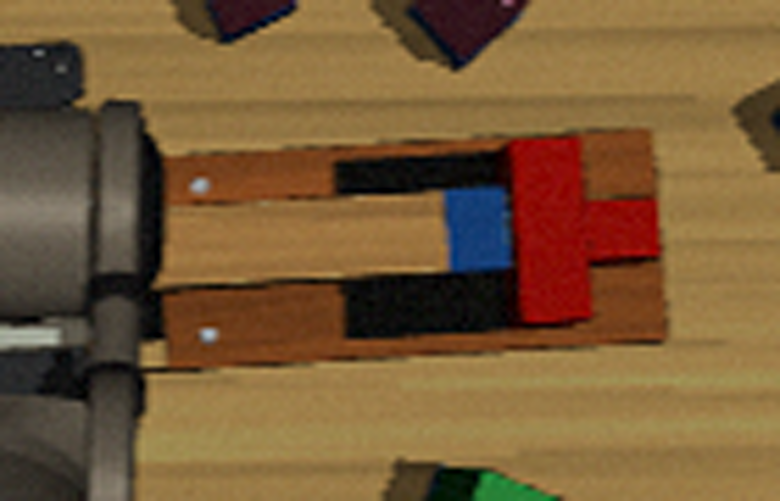

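The blue end at (510,228) is almost at the red stop, and the leg is straight. I nudge it until the force rises.

Emit:
move_arm([
  [-0.005, 0, 0, 0, 0, 0],
  [-0.01, 0, 0, 0, 0, 0],
  [-0.015, 0, 0, 0, 0, 0],
  [-0.015, 0, 0, 0, 0, 0],
])

```text
time: 16.77
tool_pos: [0.5258, 0.0592, 0.0445]
tool_rot: [3.141, -0.002, 1.617]
contact_force: [0.6, 8.7, 1.8]
opening: 0.0003
grip_force: 4.5
```

```bash
python3 -c "
from h import *
row((.5207,.1147,.045)); leg()"
```

```text
row [ 0.556 -0.025 -0.004] [ 0.0001 -0.0005 -0.0004] z [0.5258 0.0592 0.0445] F [0.6 8.7 1.8] grip 4.463331699371338 op 0.0002600654419659205 t 16.775
n 909 cradle x [0.0032 0.1712] rect [ 0.0895 -0.0035] [0.1749 0.0415] 0.44 slope [-0.0028  0.0806] z 0.0802191590335617
```

The force rose to 8.7 N with no further travel, so the foot is against the stop. I back off and raise the arm clear.

Emit:
move_arm([
  [0.1, 0, 0, 0, 0, 0],
  [0.3, 0, 0, 0, 0, 0],
  [0.4, 0, -0.2, 0, 0, 0],
  [0.5, 0, -0.7, 0, 0, 0],
  [0.8, 0, -1, 0, 0, 0],
  [1, 0, -1, 0, 0, 0],
  [1, 0, -1, 0, 0, 0],
  [1, 0, -1, 0, 0, 0],
])

```text
time: 17.82
tool_pos: [0.5203, 0.1572, 0.1429]
tool_rot: [-3.139, 0.001, 1.617]
contact_force: [-1.0, 0.1, 1.6]
opening: 0.0007
grip_force: 0.0
```

Run:
```python
from h import *
row((.5207,.1147,.045)); im,W=leg()
cv2.imwrite("pics/t7.png",cv2.resize(im[140:330,270:490,::-1],(660,570),interpolation=2))
```

```text
row [-0.424 -0.013  0.979] [-0.0009  0.0003 -0.0003] z [0.5203 0.1572 0.1429] F [-1.   0.1  1.6] grip 0.0 op 0.0006723840148080975 t 17.825
n 1226 cradle x [0.0035 0.2298] rect [ 0.1165 -0.0041] [0.041  0.2285] 89.86 slope [0.0005 0.0802] z 0.08041265083018956
```

View pics/t7.png

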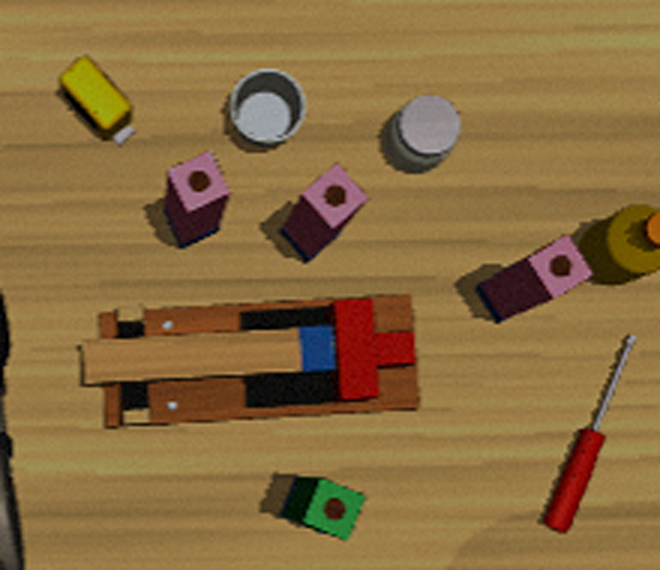

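The leg lies level and straight from (80,365) to the stop face at (335,348), 4 mm off the middle line. The bystanders are where they were and the arm is clear, so I hand in.

```bash
python3 -c "
from cell import robot
print(robot.hand_in())"
```

```text
the job is handed in; nothing more can be done
None
```

The leg was tipped down while held, lies level and straight on the foot block and rest with its blue foot against the red stop, and the job is handed in (no verdict was returned).

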